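# Stand up the warning beacon, then switch the test set on by three clicks

### The arm

A 7-joint arm with a two-finger parallel gripper is mounted at the origin on the work surface. World frame = base frame: x ahead of the robot, y to its left, z up, the work surface at z = 0. Lengths are in m, angles in rad, forces in N, time in s.
With the tool pointing down it reaches from about 0.425 to 0.875 m from the base axis. Payload 4.7 kg.
Tool frame: the origin (TCP) lies at the very end of the fingers, on their centre line; the grasp point (between the pads) lies 19 mm behind it; z points along the fingers, y is the line along which they close (so a half turn about z gives the same grasp; the last joint's range is limited). The gripper opens to 87 mm and grips with 3 to 60 N. Pads are 19 mm wide; open, the fingers measure 117 mm over their backs; the gripper's body (75 mm by 190 mm) begins 51 mm behind the grasp point.
Start: joints at [-1.261, 0.321, -0.07, 1.45, 0.023, 1.371, -0.057], TCP at [0.19, 0.622, 0.223] pointing down, gripper open.
Joint ranges: [-2.86, 2.86], [-0.3, 2.09], [-1.38, 1.24], [0.06, 2.45], [-1.56, 4.7], [0.09, 2.05], [-2.69, 2.69]. Speed limits (rad/s): [2.57, 2.57, 3.14, 3.14, 3.14, 3.14, 3.14].

### API

Orientations are given as a rotation vector (axis times angle).
In Python, from bench import ctrl gives the robot as it stands.
- The arm moves only by the tool jog_arm, never from a script. Its argument "commands" is a list of rows, each a list of 7 numbers: the opening, from 0 (shut) to 1 (fully open), then the shift along the world's x, y, z scaled (see below), then the turn, a rotation vector about the world's x, y, z scaled (see below). A call has exactly 5 rows; each row is the pose to reach, as a shift and turn from the pose commanded when the call began; what a row does not reach only later rows make up. The controller multiplies each number of a shift by 0.5 m and each number of a turn by 30 degrees. A row lasts 1/12 s, in which the tool goes at most 41.7 mm and 7.16 degrees, less where a joint would pass 70% of its speed; a pose out of reach is approached as far as the arm can. A call with a number of a shift or a turn outside -1 to 1 is refused whole. A call with a gripper value outside its range is refused whole. The fingers move at their own pace and stop on an object; "grip_force" is the grip in N (left out, the last holds). Time passes only in rows, so rows that repeat a pose let the fingers close, or fill a call up. It gives the time, the measured TCP pose, the force, the opening and the grip force at its end, in the units of the state.
- ctrl.get_state(): the state, without advancing time (a new reading comes with each control period).
- ctrl.get_image(name): name is "scene" or "top" or "wrist"; returns a dict with "frame" (480x640x3 uint8, red, green, blue), "vfov" (degrees; the focal length in pixels is half the picture's height over the tangent of half this angle, whatever the lens; pixels are square), "cx", "cy" (the principal point, pixels), "camera_from_world" (4x4, takes a point from world to camera coordinates); the wrist camera has in their place "mount" (4x4, takes a point from camera to tool coordinates, whose origin is the TCP and whose axes are the flange's). Camera axes: x right, y down, z forward; pixel columns grow to the right and rows downward; lengths in m; the calibration is good to about 2 mm. A picture is of the moment at which its call begins: read the wrist's pose just before it. There is no depth.
- ctrl.close_job(): hands the job in; it is judged then, once.
The state is a dict: "time": time; "joint_positions": joint angles; "qd": joint speeds; "joint_torque": joint torques, N m; "position": TCP position; "tool_rot": TCP orientation; "ft_force": force on the tool from outside, world axes, zero at the start; "torque": the same for the moment, N m; "grip_width": opening from 0.0 (shut) to 1.0 (fully open); "grip_force": force on a finger pad.
Only numpy, scipy, OpenCV 4.12 (cv2) and the standard library are available. Lean on these libraries where they do the work, as an engineer would, in place of code of your own. Each camera call takes 0.05 s, during which the arm holds its last target. There are 200 camera calls.

### The job

Before the panel is tested, stand the lying warning beacon upright on its square foot: tip it up about the edge of the foot where it lies, without carrying it off, set it down gently and let go of it. Then turn the bar-handled selector on the test set exactly three clicks clockwise, not past the third, and let go so that it rests in its click. Leave the round dial of the other instrument and the other things on the bench as they are.

Things in the scene. Friction and masses are not known exactly. Their poses are not given: they have to be found in the camera images.
- beacon: warning beacon, about 0.3 kg: square dark foot 60 x 60 x 10 mm, tube 22 mm thick from 10 to 80 mm above the underside, white lamp 30 mm thick from 80 to 140. Origin: centre of foot's underside; z from foot to lamp. Starts lying on a foot edge (own x down) and the lamp's end, z 0.115 rad below level, lamp within 0.3 rad of +x. Centre of mass at z = 32 mm: past 45 degrees it tips upright by itself
- mat: black rubber mat, fixed, 260 x 215 x 2 mm, on which the beacon, tape and breaker lie; origin at the centre of its underside, x roughly along the beacon
- beacon_foot (a point): centre of the underside of the beacon's foot: about 33 mm above the bench when lying, 2 mm when it stands on the mat
- beacon_lamp (a point): middle of the beacon's lamp, on its axis, 110 mm from the underside of the foot
- testset: test set, fixed: grey wedge case 160 deep (x) x 180 wide (y) mm, 45 high in front (-x), 137 at the back, black face sloping at 30 degrees; face normal (-0.5, 0, 0.866) in this frame. Origin: centre of underside, z up; yaw within 0.22 rad. Selector axis leaves mid-face, 91 mm up, along the normal. Bows 10 mm thick run up the slope 81 mm left and right of it, 35 mm off the face
- selector (a joint): angle of the selector (rad), growing clockwise seen facing the sloping face; clicks at 0, 0.524, 1.047, 1.571, 2.094, 2.618 (30 degrees apart), stops at both ends; starts in one of the first three. At value v the pointer stands (1.309 - v) rad anticlockwise from straight up the slope. A spring detent (up to 0.2 Nm) snaps it into a click when let go within 12 degrees of it
- selector_grip (a point): point on the selector's axis, 32 mm off the face, where to grip. Black disc 60 mm wide reaching 11 mm off the face; on it a bar handle 14 mm thick (10 mm in its last 7 mm at the pointer end), 53 mm long (27 behind the axis, 26 ahead), reaching 44 mm off the face, white line at the pointer end
- selector_tip (a point): point 30 mm from the axis in the pointer's direction, 32 mm out from the face: just beyond the pointer end of the bar
- supply: bench supply, fixed: same case as the test set (same size, slope, bows and frame) but with a round black dial 48 mm in diameter, 32 mm high, instead of the bar handle; not to be worked
- dial_mark (a point): white mark near the rim of the supply's round dial, to be left where it is
- tape: roll of white tape lying flat, 60 mm in diameter, 24 mm high, beside the beacon, to be left alone; origin at the centre of its underside
- breaker: grey miniature circuit breaker, 70 x 18 x 59 mm (68 mm with its toggle), standing beside the beacon, to be left alone; origin at the centre of its underside
- screwdriver: black-handled screwdriver 200 mm long, 26 mm thick, lying at the right of the bench, to be left alone; origin under its middle
- wrench: steel wrench 180 mm long, 8 mm high, lying at the left of the bench, to be left alone; origin under its middle
- spray: white bottle 52 mm in diameter, 150 mm high, standing at the back, to be left alone; origin at the centre of its underside
- tray: grey tray 100 x 140 x 40 mm at the back, to be left alone; origin at the centre of its underside
- dinrail: piece of steel mounting rail 35 x 160 x 8 mm lying along y at the back, to be left alone; origin at the centre of its underside
There are look-alikes about, which are no part of the job. Leave any brown or turquoise look-alike of the testset alone.

How it is judged:
By the outcome, as a careful person would: the job done as asked, in the order asked, and still so for the second after the job is handed in, with the robot touching nothing.
It also fails if it takes over 64 s, if anything falls off the work surface, if the arm or the gripper's body presses on something with over 40 N, if the wrist force passes 120 N, or if a joint passes its speed limit or range.

## Working session

There is one attempt and no reset: what is moved stays moved. The work goes in short steps, Python scripts to look and compute and a tool call to move; the robot and the scene stay as the last step left them, time stands still between calls to the robot, and variables do not carry over. Pictures are saved under pics/ and viewed, at most 10 in all, crops included, and the job is handed in when it is done.

Besides the shell and the picture viewer there is one more tool, called after "Request:" as a command line: name --pt "numbers of a row" for each row, then --argument value for the rest. jog_arm: Moves the arm, as the interface text tells. Shifts and turns lie within -1 to 1; 1 stands for 0.5 m of shift or 30 degrees of turn. Its arguments: {"type":"object","properties":{"commands":{"type":"array","items":{"type":"array","items":{"type":"number","minimum":-1,"maximum":1}}},"grip_force":{"type":"number"}},"required":["commands"]}

```bash
mkdir -p pics; cat > h.py <<'E'
import numpy as np, cv2
from scipy.spatial.transform import Rotation as R
from bench import ctrl
def cam(name):
    s=ctrl.get_state(); d=ctrl.get_image(name)
    f=240/np.tan(np.radians(d["vfov"]/2))
    if name=="wrist":
        T=np.eye(4);T[:3,:3]=R.from_rotvec(s["tool_rot"]).as_matrix();T[:3,3]=s["position"]
        W=T@np.array(d["mount"])
    else: W=np.linalg.inv(np.array(d["camera_from_world"]))
    return dict(im=d["frame"],f=f,cx=d["cx"],cy=d["cy"],W=W)
def ray(c,u,v):
    d=c["W"][:3,:3]@np.array([(u-c["cx"])/c["f"],(v-c["cy"])/c["f"],1]); return c["W"][:3,3],d
def onz(c,u,v,z):
    o,d=ray(c,u,v); return o+d*(z-o[2])/d[2]
def proj(c,p):
    q=np.linalg.inv(c["W"])@np.append(p,1); return c["f"]*q[0]/q[2]+c["cx"],c["f"]*q[1]/q[2]+c["cy"]
def save(n,im): cv2.imwrite("pics/"+n,cv2.cvtColor(im,cv2.COLOR_RGB2BGR))
E
python3 - <<'E'
from h import *
import pickle
C={n:cam(n) for n in("scene","top")}
pickle.dump(C,open("c0.pkl","wb"))
for n in C: save(n+".png",C[n]["im"]); print(n,C[n]["W"].round(3),C[n]["f"],C[n]["cx"],C[n]["cy"])
s=ctrl.get_state(); print(s)
E
```

```text
scene [[-0.828  0.389 -0.404  1.07 ]
 [ 0.561  0.558 -0.611  0.862]
 [-0.013 -0.733 -0.68   0.991]
 [ 0.     0.     0.     1.   ]] 487.3971895715628 316.15852619982064 244.80313962028808
top [[ 0.017 -0.997  0.073  0.415]
 [-1.    -0.017 -0.009  0.047]
 [ 0.011 -0.073 -0.997  1.581]
 [ 0.     0.     0.     1.   ]] 554.5056260091294 313.38604996890456 238.92358391545991
{'time': 0.1, 'joint_positions': array([-1.26090682,  0.32171948, -0.07013812,  1.45156515,  0.02260043,
        1.37083668, -0.05688987]), 'qd': array([-0.0012623 , -0.00250827,  0.00055218, -0.00291722, -0.00025233,
       -0.00165006,  0.0006024 ]), 'joint_torque': array([-4.04057855e-04, -4.92573094e+01, -4.06060964e-01, -3.13399243e+01,
       -6.40728185e-02,  3.95986461e-02,  6.87056649e-05]), 'position': array([0.18933718, 0.62127407, 0.22158432]), 'tool_rot': array([-4.62768607e-01, -3.10714175e+00,  2.72013775e-03]), 'ft_force': array([ 0.13729034,  0.19518063, -0.15823085]), 'torque': array([0.0184404 , 0.0290493 , 0.03639075]), 'grip_force': 0.0, 'grip_width': 1.00036050750344}
```

View pics/scene.png

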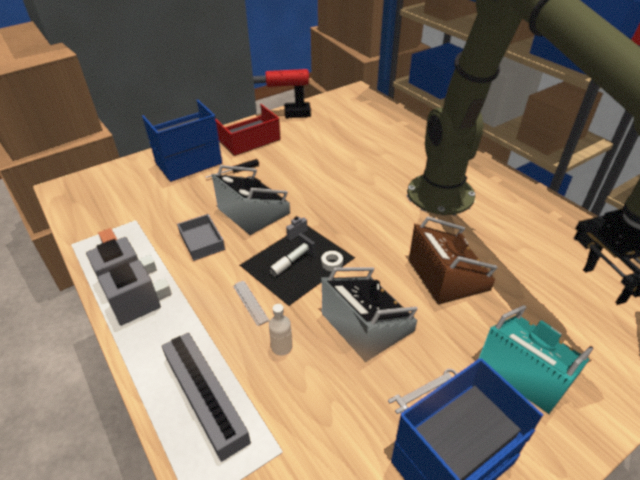

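View pics/top.png

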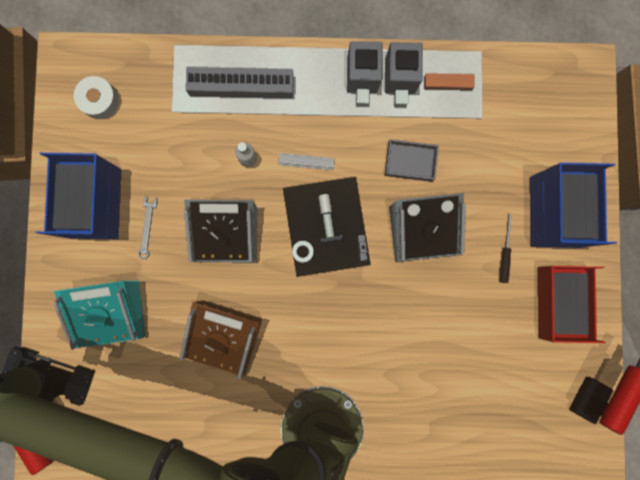

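In the scene view, the beacon lies at (290,260) on the mat and the tape is at (331,260). In the top view the beacon runs from lamp (325,200) to foot (328,238), with the tape at (302,251) and the breaker at (363,248).
Candidates for the test set (top view): grey at (221,231), grey at (430,228), brown at (222,338) and turquoise at (98,315). Grey at (221,231) fits, because it has a scale and a bar handle. The one at (430,228) has meters and a round dial, so it's the supply, and the coloured ones are look-alikes. I'll confirm this in one enlarged crop.

```bash
python3 - <<'E'
from h import *
import pickle
C=pickle.load(open("c0.pkl","rb"))
c=C["top"]; im=c["im"][170:285,175:475]
save("crop.png",cv2.resize(im,(800,307),interpolation=cv2.INTER_CUBIC))
for n,u,v,z in [("lamp end",325,194,.02),("foot",328,238,.03),("sel",221,232,.12),("dial",433,229,.12),("tape",302,251,.024),("breaker",363,248,.06)]: print(n,onz(c,u,v,z).round(3))
E
```

```text
lamp end [0.658 0.001 0.02 ]
foot [ 0.532 -0.009  0.03 ]
sel [0.536 0.277 0.12 ]
dial [ 0.554 -0.284  0.12 ]
tape [0.494 0.064 0.024]
breaker [ 0.504 -0.104  0.06 ]
```

View pics/crop.png

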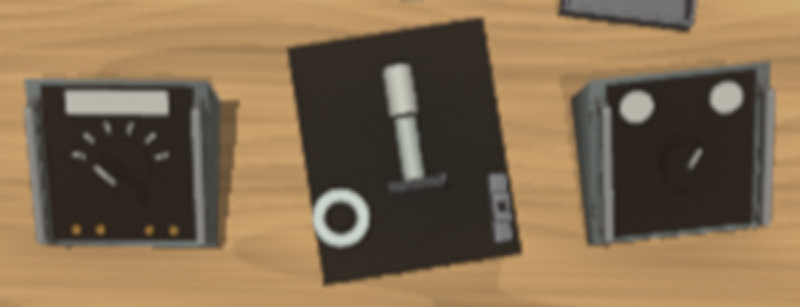

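The crop confirms it. The left grey box has the bar handle, with its pointer up-left at about (95,163), so it's the test set. The right one has two meters and a round dial. The beacon foot is at (415,183) and the lamp at (400,80). I'll move above the beacon.

Request:
jog_arm --pt "1 0.016 -0.04 0.052 0 0 0" --pt "1 0.032 -0.08 0.104 0 0 0" --pt "1 0.048 -0.12 0.156 0 0 0" --pt "1 0.064 -0.16 0.208 0 0 0" --pt "1 0.08 -0.2 0.26 0 0 0"

```text
time: 0.52
position: [0.2297, 0.5205, 0.3532]
tool_rot: [-0.463, -3.107, 0.001]
ft_force: [0.7, 0.5, -0.6]
grip_width: 0.997
grip_force: 0.0
```

Request:
jog_arm --pt "1 0.046 -0.068 0 0 0 0" --pt "1 0.092 -0.136 0 0 0 0" --pt "1 0.138 -0.204 0 0 0 0" --pt "1 0.184 -0.272 0 0 0 0" --pt "1 0.23 -0.34 0 0 0 0"

```text
time: 0.93
position: [0.3451, 0.3498, 0.3523]
tool_rot: [-0.463, -3.107, 0.0]
ft_force: [-0.2, 0.3, -0.4]
grip_width: 1.001
grip_force: 0.0
```

Request:
jog_arm --pt "1 0.046 -0.068 0 0 0 0" --pt "1 0.092 -0.136 0 0 0 0" --pt "1 0.138 -0.204 0 0 0 0" --pt "1 0.184 -0.272 0 0 0 0" --pt "1 0.23 -0.34 0 0 0 0"

```text
time: 1.35
position: [0.46, 0.1798, 0.3525]
tool_rot: [-0.463, -3.107, -0.001]
ft_force: [0.4, 0.7, -1.1]
grip_width: 1.004
grip_force: 0.0
```

Request:
jog_arm --pt "1 0.046 -0.068 0 0 0 0" --pt "1 0.092 -0.136 0 0 0 0" --pt "1 0.138 -0.204 0 0 0 0" --pt "1 0.184 -0.272 0 0 0 0" --pt "1 0.23 -0.34 0 0 0 0"

```text
time: 1.77
position: [0.5751, 0.0101, 0.3525]
tool_rot: [0.462, 3.107, 0.001]
ft_force: [0.9, 0.1, 0.1]
grip_width: 1.002
grip_force: 0.0
```

```bash
python3 - <<'E'
from h import *
import pickle
c=cam("wrist"); pickle.dump(c,open("w1.pkl","wb")); save("w1.png",c["im"]); print(c["W"].round(3),c["f"])
E
```

```text
[[ 0.291  0.917  0.273  0.499]
 [ 0.957 -0.279 -0.082  0.032]
 [ 0.001  0.285 -0.959  0.514]
 [ 0.     0.     0.     1.   ]] 336.8350849742688
```

View pics/w1.png

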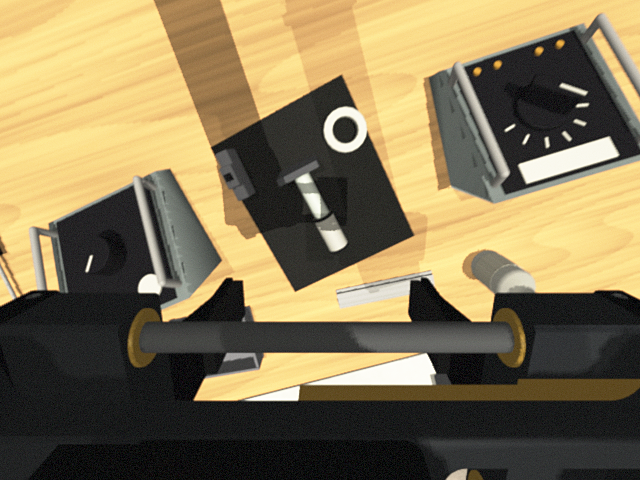

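The wrist view shows the beacon foot at about (298,172), the lamp end at (338,247), the tape at (345,130), the breaker at (237,175), and the test set's selector disc at about (545,98).

```bash
python3 - <<'E'
from h import *
import pickle
w=pickle.load(open("w1.pkl","rb")); t=pickle.load(open("c0.pkl","rb"))["top"]
def white(c,box):
    u0,v0,u1,v1=box; g=c["im"][v0:v1,u0:u1].min(2); m=(g>110).astype(np.uint8)
    n,l,s,_=cv2.connectedComponentsWithStats(m); 
    for i in range(1,n):
        if s[i,4]>15: print("comp",s[i])
    i=1+np.argmax(s[1:,4]); ys,xs=np.nonzero(l==i); p=np.c_[xs+u0,ys+v0].astype(float)
    m=p.mean(0); d=np.linalg.svd(p-m,full_matrices=False)[2][0]; k=(p-m)@d
    return m+d*k.min(), m+d*k.max()
for c,b in((w,(285,165,360,262)),(t,(312,185,345,245))):
    a,e=white(c,b); print(a.round(1),e.round(1))
    P=[onz(c,*q,z) for q,z in ((a,.03),(e,.03),(a,.018),(e,.018))]
    print(np.round(P,4))
    d=P[1]-P[0]; print("yaw",np.arctan2(d[1],d[0]),np.linalg.norm(d))
# foot corners in top : dark-grey
print(proj(w,[.59,0,.026]),proj(t,[.59,0,.026]))
E
```

```text
comp [ 10   7  33  47 661]
comp [ 33  51  29  36 571]
[300.9 174.5] [321.9 216.5]
[[ 0.5319 -0.0142  0.03  ]
 [ 0.5985 -0.0036  0.03  ]
 [ 0.5327 -0.0153  0.018 ]
 [ 0.601  -0.0045  0.018 ]]
yaw 0.15738007573495844 0.06750840362786577
comp [  7   9  12  19 177]
comp [ 12  29  10  24 163]
[323. 194.] [326.1 212. ]
[[ 0.6561  0.0074  0.03  ]
 [ 0.6052 -0.0021  0.03  ]
 [ 0.6579  0.0071  0.018 ]
 [ 0.6066 -0.0025  0.018 ]]
yaw -2.956919470407041 0.05179642764904818
(np.float64(322.5848179391291), np.float64(209.8276637164989)) (np.float64(325.19461329109396), np.float64(217.48651511953545))
```

```bash
cat > plan.py <<'E'
from h import *
O=np.array([.522,-.016]);yaw=.17
e=np.array([np.cos(yaw),np.sin(yaw),0]);yb=np.array([-np.sin(yaw),np.cos(yaw),0])
def pose(tilt,r,z):  # tilt deg forward of down
    zt=np.array([0,0,-1.]); B=R.from_rotvec(-yb*np.radians(tilt))
    base=np.c_[-e,yb,zt]  # tool x,y,z at tilt 0
    return np.r_[O,0]+e*r+[0,0,z], B*R.from_matrix(base)
def delta(p,q):  # scaled shift & turn from current to p,q
    s=ctrl.get_state(); c=R.from_rotvec(s["tool_rot"])
    print(((p-s["position"])/.5).round(4).tolist(), ((q*c.inv()).as_rotvec(degrees=True)/30).round(3).tolist())
def grip(phi,zb=.06):  # beacon turned phi deg: grip point in (r,z)
    a=np.radians(phi-6.6); P=np.array([-.0034,.0025]); zx=np.array([np.cos(a),np.sin(a)]); x=np.array([np.sin(a),-np.cos(a)])
    return P-.03*x+zb*zx
E
python3 - <<'E'
from plan import *
print(grip(0),grip(96.6))
delta(*pose(-15,.0555,.11)); delta(*pose(-15,.0555,.0105))
E
```

```text
[0.05965048 0.02540495] [-0.0334  0.0625]
[-0.0024, -0.0139, -0.4832] [0.047, 0.511, 0.903]
[-0.0024, -0.0139, -0.6822] [0.047, 0.511, 0.903]
```

Request:
jog_arm --pt "1 0 -0.003 -0.076 0.009 0.102 0.181" --pt "1 -0.001 -0.006 -0.152 0.018 0.204 0.361" --pt "1 -0.001 -0.008 -0.228 0.028 0.307 0.542" --pt "1 -0.002 -0.011 -0.304 0.038 0.409 0.722" --pt "1 -0.002 -0.014 -0.38 0.047 0.511 0.903"

```text
time: 2.23
position: [0.5731, 0.0045, 0.1607]
tool_rot: [0.264, -2.861, 0.021]
ft_force: [0.2, 0.4, 0.4]
grip_width: 1.002
grip_force: 0.0
```

```bash
python3 - <<'E'
from plan import *
c=cam("wrist"); im=c["im"].copy()
for zb in (0,.01,.06,.08,.14):
    a=-.115; p=np.r_[O,.033]+e*zb*np.cos(a)+[0,0,zb*np.sin(a)]
    u=proj(c,p); cv2.circle(im,(int(u[0]),int(u[1])),3,(255,0,0),-1)
save("w2.png",im); print(ctrl.get_state()["joint_positions"].round(2))
delta(*pose(-15,.0555,.0105))
E
```

```text
[-0.45  0.45  0.51  1.52 -0.16  1.51  1.84]
[0.0142, -0.0241, -0.2795] [-0.012, -0.047, -0.035]
```

View pics/w2.png

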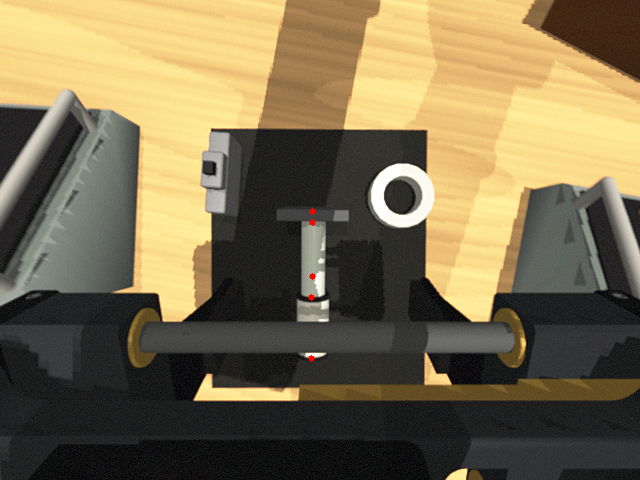

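The projected axis points (312,212)–(312,358) fall right on the beacon, so I'm descending.

Request:
jog_arm --pt "1 0.006 -0.014 -0.065 -0.004 -0.015 -0.015" --pt "1 0.009 -0.018 -0.13 -0.008 -0.03 -0.025" --pt "1 0.012 -0.02 -0.195 -0.01 -0.04 -0.03" --pt "1 0.013 -0.022 -0.25 -0.012 -0.045 -0.035" --pt "1 0.013 -0.022 -0.265 -0.012 -0.047 -0.035"

```text
time: 2.7
position: [0.5769, -0.0059, 0.0265]
tool_rot: [0.229, -2.884, 0.03]
ft_force: [-1.5, -0.2, -0.3]
grip_width: 1.0
grip_force: 0.0
```

```bash
python3 - <<'E'
from plan import *
delta(*pose(-15,.0555,.0105))
E
```

```text
[-0.0004, -0.0013, -0.032] [-0.002, 0.024, 0.021]
```

Request:
jog_arm --pt "1 0 -0.001 -0.015 0 0.012 0.01" --pt "1 0 -0.001 -0.028 0 0.024 0.02" --pt "0.6 0 -0.001 -0.03 0 0.024 0.02" --pt "0.4 0 -0.001 -0.03 0 0.024 0.02" --pt "0.2 0 -0.001 -0.03 0 0.024 0.02" --grip_force 12

```text
time: 3.12
position: [0.5811, -0.0067, 0.0164]
tool_rot: [0.247, -2.879, 0.031]
ft_force: [-0.3, 0.5, 0.3]
grip_width: 0.856
grip_force: 0.0
```

Request:
jog_arm --pt "0.1 0 0 0 0 0 0" --pt "0.1 0 0 0 0 0 0" --pt "0 0 0 0 0 0 0" --pt "0 0 0 0 0 0 0" --pt "0 0 0 0 0 0 0"

```text
time: 3.53
position: [0.5801, -0.0067, 0.0152]
tool_rot: [0.246, -2.877, 0.031]
ft_force: [-0.2, -0.9, 0.5]
grip_width: 0.484
grip_force: 0.0
```

```bash
python3 - <<'E'
from plan import *
s=ctrl.get_state()
g=s["position"]-R.from_rotvec(s["tool_rot"]).as_matrix()[:,2]*.0155
r0=(g-np.r_[O,0])@e; print("r,z",r0,g[2],s["grip_width"],s["grip_force"])
# arc: tool turned with beacon, TCP shift relative to now in e/z, scaled
t0=s["position"]; P=np.r_[O,0]+e*-.0034+[0,0,.0025]
for a in range(7,98,7):
    q=R.from_rotvec(-yb*np.radians(a)); p=P+q.apply(t0-P)
    print(a,((p-t0)/.5).round(4),(-yb*a/30).round(3))
E
```

```text
r,z 0.06271432129175761 0.030240716587941325 0.4835290867468331 0.0
7 [-0.004  -0.0007  0.015 ] [ 0.039 -0.23  -0.   ]
14 [-0.0097 -0.0017  0.0293] [ 0.079 -0.46  -0.   ]
21 [-0.0171 -0.0029  0.0429] [ 0.118 -0.69  -0.   ]
28 [-0.0261 -0.0045  0.0554] [ 0.158 -0.92  -0.   ]
35 [-0.0366 -0.0063  0.0668] [ 0.197 -1.15  -0.   ]
42 [-0.0483 -0.0083  0.0767] [ 0.237 -1.38  -0.   ]
49 [-0.0611 -0.0105  0.0851] [ 0.276 -1.61  -0.   ]
56 [-0.0749 -0.0129  0.0919] [ 0.316 -1.84  -0.   ]
63 [-0.0893 -0.0153  0.0969] [ 0.355 -2.07  -0.   ]
70 [-0.1043 -0.0179  0.1001] [ 0.395 -2.3   -0.   ]
77 [-0.1195 -0.0205  0.1015] [ 0.434 -2.53  -0.   ]
84 [-0.1348 -0.0231  0.1009] [ 0.474 -2.76  -0.   ]
91 [-0.1499 -0.0257  0.0985] [ 0.513 -2.99  -0.   ]
```

Request:
jog_arm --pt "0.5 -0.005 -0.001 -0.008 0 0 0" --pt "0.4 -0.005 -0.001 -0.008 0 0 0" --pt "0.1 -0.005 -0.001 -0.008 0 0 0" --pt "0 -0.005 -0.001 -0.008 0 0 0" --pt "0 -0.005 -0.001 -0.008 0 0 0"

```text
time: 3.95
position: [0.5775, -0.0072, 0.0111]
tool_rot: [0.247, -2.877, 0.031]
ft_force: [-0.3, 0.0, 0.5]
grip_width: 0.282
grip_force: 0.0
```

Request:
jog_arm --pt "0 0 0 0 0 0 0" --pt "0 0 0 0 0 0 0" --pt "0 0 0 0 0 0 0" --pt "0 0 0 0 0 0 0" --pt "0 0 0 0 0 0 0"

```text
time: 4.37
position: [0.5775, -0.0069, 0.0111]
tool_rot: [0.247, -2.877, 0.03]
ft_force: [0.6, 0.7, 0.1]
grip_width: 0.245
grip_force: 12.0
```

```bash
cat > arc.py <<'E'
from plan import *
import sys
s=ctrl.get_state(); t0=s["position"]; P=np.r_[O,0]+e*-.0034+[0,0,.0025]
g=t0-R.from_rotvec(s["tool_rot"]).as_matrix()[:,2]*.0155
print("r,z",(g-np.r_[O,0])@e,g[2],s["grip_width"],s["grip_force"],s["ft_force"],s["joint_positions"].round(2))
for a in np.arange(5,101,5):
    q=R.from_rotvec(-yb*np.radians(a)); p=P+q.apply(t0-P)
    print(a,((p-t0)/.5).round(4))
E
python3 arc.py
```

```text
r,z 0.06018700471468378 0.02608919847053629 0.24489223183544348 12.00491577386856 [0.64969962 0.73150632 0.09243619] [-0.42  0.58  0.48  1.63 -0.22  1.25  1.87]
5 [-0.0019 -0.0003  0.0103]
10 [-0.0047 -0.0008  0.0205]
15 [-0.0084 -0.0014  0.0303]
20 [-0.0129 -0.0022  0.0398]
25 [-0.0182 -0.0031  0.0488]
30 [-0.0242 -0.0042  0.0574]
35 [-0.031  -0.0053  0.0654]
40 [-0.0384 -0.0066  0.0727]
45 [-0.0464 -0.008   0.0794]
50 [-0.055  -0.0094  0.0853]
55 [-0.064  -0.011   0.0904]
60 [-0.0735 -0.0126  0.0948]
65 [-0.0833 -0.0143  0.0983]
70 [-0.0933 -0.016   0.1008]
75 [-0.1035 -0.0178  0.1026]
80 [-0.1139 -0.0195  0.1033]
85 [-0.1242 -0.0213  0.1032]
90 [-0.1346 -0.0231  0.1022]
95 [-0.1448 -0.0248  0.1002]
100 [-0.1547 -0.0266  0.0974]
```

Request:
jog_arm --pt "0 -0.0019 -0.0003 0.0103 0.028 -0.164 0" --pt "0 -0.0047 -0.0008 0.0205 0.056 -0.328 0" --pt "0 -0.0084 -0.0014 0.0303 0.085 -0.493 0" --pt "0 -0.0129 -0.0022 0.0398 0.113 -0.657 0" --pt "0 -0.0182 -0.0031 0.0488 0.141 -0.821 0"

```text
time: 4.78
position: [0.5684, -0.0091, 0.0358]
tool_rot: [-0.253, 2.946, 0.023]
ft_force: [1.0, -0.5, -2.6]
grip_width: 0.247
grip_force: 12.0
```

```bash
python3 arc.py
```

```text
r,z 0.04403966749359658 0.051036705041028425 0.24659609091782977 11.979412883520126 [ 0.97992248 -0.49125464 -2.57214917] [-0.48  0.21  0.51  2.04 -0.2   0.75  1.89]
5 [-0.0061 -0.001   0.0085]
10 [-0.0129 -0.0022  0.0165]
15 [-0.0204 -0.0035  0.0238]
20 [-0.0284 -0.0049  0.0304]
25 [-0.037  -0.0064  0.0363]
30 [-0.0461 -0.0079  0.0414]
35 [-0.0556 -0.0095  0.0457]
40 [-0.0654 -0.0112  0.0491]
45 [-0.0755 -0.013   0.0516]
50 [-0.0857 -0.0147  0.0533]
55 [-0.0961 -0.0165  0.054 ]
60 [-0.1064 -0.0183  0.0538]
65 [-0.1167 -0.02    0.0527]
70 [-0.1269 -0.0218  0.0507]
75 [-0.1369 -0.0235  0.0478]
80 [-0.1466 -0.0252  0.044 ]
85 [-0.1559 -0.0268  0.0394]
90 [-0.1648 -0.0283  0.034 ]
95 [-0.1732 -0.0297  0.0278]
100 [-0.181  -0.0311  0.0209]
```

Request:
jog_arm --pt "0 -0.0045 -0.0008 0.0065 0.023 -0.131 0" --pt "0 -0.01 -0.0017 0.0127 0.045 -0.263 0" --pt "0 -0.0158 -0.0027 0.0187 0.068 -0.394 0" --pt "0 -0.022 -0.0038 0.0242 0.091 -0.525 0" --pt "0 -0.0284 -0.0049 0.0294 0.113 -0.657 0"

```text
time: 5.2
position: [0.5545, -0.0117, 0.0513]
tool_rot: [-0.223, 2.598, 0.06]
ft_force: [0.5, 2.2, 1.3]
grip_width: 0.247
grip_force: 12.0
```

```bash
python3 arc.py | head -1; python3 - <<'E'
from plan import *
c=cam("wrist"); t=cam("scene"); v=t["im"][200:320,220:380]
save("w3.png",np.vstack([cv2.resize(c["im"],(480,360)),cv2.resize(v,(480,240),interpolation=cv2.INTER_CUBIC)[:, :]]))
E
```

```text
r,z 0.024896160212100633 0.06464116021439507 0.24716713746009603 11.989755034446716 [0.54153562 2.17567495 1.27266711] [-0.47 -0.03  0.51  2.35 -0.31  0.31  2.06]
```

View pics/w3.png

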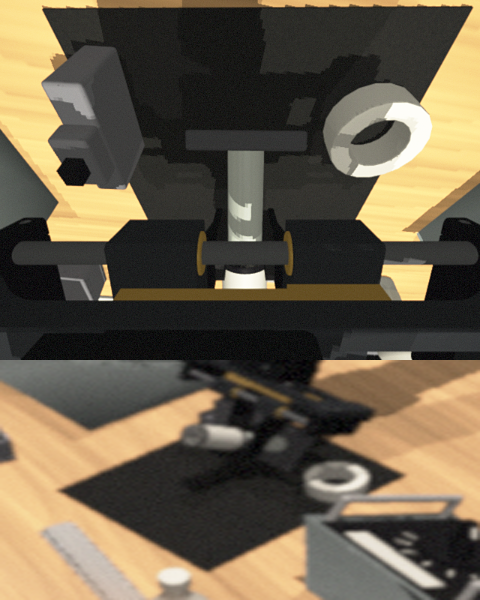

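Tipping works: the foot sits at (247,140) square on its edge and the lamp is rising, with tape and breaker untouched. Joints 4 and 6 are near their limits, so I'll loosen the grip, let the beacon pivot in the pads, and untilt the tool along the rest of the arc.

```bash
cat > arc2.py <<'E'
from plan import *
import sys
end,tend,n=float(sys.argv[1]),float(sys.argv[2]),int(sys.argv[3])
s=ctrl.get_state(); t0=s["position"]; q0=R.from_rotvec(s["tool_rot"]); zt=q0.as_matrix()[:,2]
P=np.array([-.0034,.0025]); g=t0-zt*.0155; v=np.array([(g-np.r_[O,0])@e,g[2]])-P
rho=np.hypot(*v); b0=np.degrees(np.arctan2(v[1],v[0])); tilt=np.degrees(np.arctan2(zt@e,-zt[2]))
print("rho",rho,"angle",b0,"tilt",tilt,s["ft_force"].round(1),s["joint_positions"].round(2))
for k in range(1,n+1):
    b=np.radians(b0+(end-b0)*k/n); T=tilt+(tend-tilt)*k/n
    zt2=e*np.sin(np.radians(T))-np.array([0,0,np.cos(np.radians(T))])
    w=P+rho*np.array([np.cos(b),np.sin(b)])
    p=np.r_[O,0]+e*w[0]+[0,0,w[1]]+zt2*.0155
    print(((p-t0)/.5).round(4),(yb*(tilt-T)/30).round(3))
E
python3 arc2.py 116.6 15 10
```

```text
rho 0.06712807085755167 angle 66.40035257419454 tilt 30.55620700155011 [ 0.1 -0.1 -0.5] [-0.47 -0.03  0.51  2.35 -0.31  0.32  2.06]
[-0.0119 -0.0001  0.0038] [-0.009  0.051  0.   ]
[-0.0237 -0.0021  0.0067] [-0.018  0.102  0.   ]
[-0.0358 -0.0042  0.0085] [-0.026  0.153  0.   ]
[-0.0481 -0.0063  0.0094] [-0.035  0.204  0.   ]
[-0.0605 -0.0084  0.0093] [-0.044  0.256  0.   ]
[-0.0728 -0.0105  0.0082] [-0.053  0.307  0.   ]
[-0.085  -0.0126  0.006 ] [-0.061  0.358  0.   ]
[-0.0971 -0.0147  0.0029] [-0.07   0.409  0.   ]
[-0.1088 -0.0167 -0.0012] [-0.079  0.46   0.   ]
[-0.1202 -0.0186 -0.0062] [-0.088  0.511  0.   ]
```

Request:
jog_arm --pt "0 -0.0119 -0.002 0.0038 -0.009 0.051 0" --pt "0 -0.0237 -0.004 0.0067 -0.018 0.102 0" --pt "0 -0.0358 -0.006 0.0085 -0.026 0.153 0" --pt "0 -0.0481 -0.0075 0.0094 -0.035 0.204 0" --pt "0 -0.0605 -0.009 0.0093 -0.044 0.256 0" --grip_force 4

```text
time: 5.72
position: [0.5245, -0.0162, 0.0557]
tool_rot: [-0.235, 2.739, 0.046]
ft_force: [1.6, 0.2, 0.1]
grip_width: 0.249
grip_force: 4.9
```

```bash
python3 arc2.py 116.6 15 5; python3 - <<'E'
from plan import *
c=cam("wrist"); t=cam("scene"); v=t["im"][200:320,220:380]
save("w4.png",np.vstack([cv2.resize(c["im"],(480,360)),cv2.resize(v,(480,240),interpolation=cv2.INTER_CUBIC)[:, :]]))
E
```

```text
rho 0.0675329688067215 angle 90.07300082099346 tilt 22.544843913441596 [1.6 0.2 0.1] [-0.45 -0.05  0.48  2.29 -0.11  0.51  1.86]
[-0.0133 -0.0011 -0.0009] [-0.009  0.05   0.   ]
[-0.0262 -0.0033 -0.0029] [-0.017  0.099  0.   ]
[-0.039  -0.0055 -0.0061] [-0.026  0.149  0.   ]
[-0.0514 -0.0076 -0.0103] [-0.034  0.198  0.   ]
[-0.0634 -0.0097 -0.0156] [-0.043  0.248  0.   ]
```

View pics/w4.png

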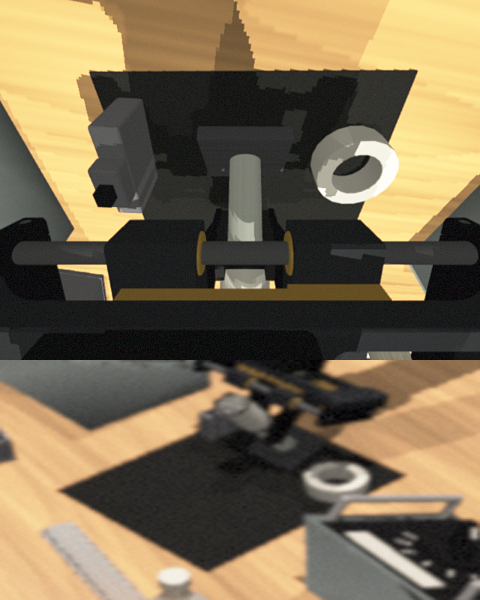

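The beacon is pivoting in the pads: I can see the foot's top face at (245,145). I'll finish the arc, slower at the end.

Request:
jog_arm --pt "0 -0.0115 -0.002 -0.0005 -0.009 0.05 0" --pt "0 -0.0225 -0.004 -0.0022 -0.015 0.085 0" --pt "0 -0.033 -0.0056 -0.0045 -0.022 0.125 0" --pt "0 -0.0425 -0.007 -0.007 -0.028 0.165 0" --pt "0 -0.0514 -0.0082 -0.0103 -0.034 0.198 0" --grip_force 4

```text
time: 6.23
position: [0.5, -0.0202, 0.051]
tool_rot: [-0.243, 2.84, 0.035]
ft_force: [3.0, -0.4, 5.2]
grip_width: 0.248
grip_force: 4.0
```

```bash
python3 arc2.py 116.6 14 5
```

```text
rho 0.0675122890943435 angle 110.33896394414992 tilt 16.70429014578623 [ 3.  -0.4  5.2] [-0.45 -0.04  0.47  2.26 -0.06  0.63  1.82]
[-0.0031  0.0002 -0.0011] [-0.003  0.018  0.   ]
[-0.0061 -0.0003 -0.0023] [-0.006  0.036  0.   ]
[-0.009  -0.0008 -0.0036] [-0.009  0.053  0.   ]
[-0.012  -0.0013 -0.0049] [-0.012  0.071  0.   ]
[-0.0149 -0.0018 -0.0063] [-0.015  0.089  0.   ]
```

Request:
jog_arm --pt "0 -0.0035 -0.0005 0 0 0 0" --pt "0 -0.007 -0.001 -0.001 0 0 0" --pt "0 -0.0105 -0.0015 -0.002 0 0 0" --pt "0 -0.014 -0.002 -0.003 0 0 0" --pt "0 -0.016 -0.0025 -0.003 0 0 0" --grip_force 3

```text
time: 6.65
position: [0.4899, -0.0212, 0.048]
tool_rot: [-0.243, 2.843, 0.036]
ft_force: [1.7, -0.6, 3.0]
grip_width: 0.25
grip_force: 3.0
```

```bash
python3 arc2.py 116.6 14 1; python3 - <<'E'
from plan import *
c=cam("wrist"); t=cam("scene"); v=t["im"][200:320,220:380]
save("w5.png",np.vstack([cv2.resize(c["im"],(480,360)),cv2.resize(v,(480,240),interpolation=cv2.INTER_CUBIC)[:, :]]))
E
```

```text
rho 0.06908013082770133 angle 119.04883683825241 tilt 16.544428639334082 [ 1.7 -0.6  3. ] [-0.44 -0.06  0.47  2.28 -0.05  0.63  1.81]
[0.0039 0.     0.0024] [-0.014  0.084  0.   ]
```

View pics/w5.png

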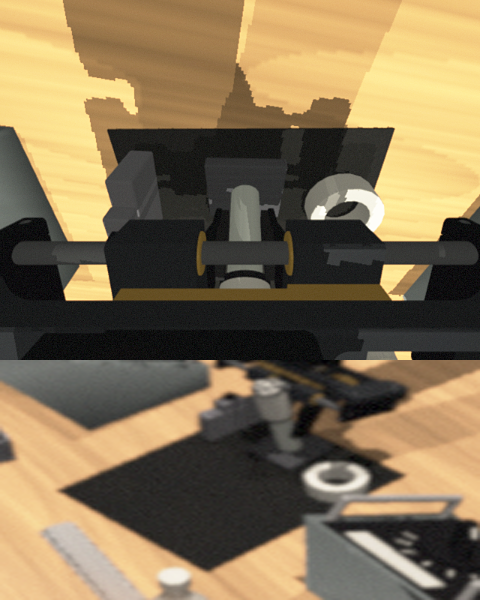

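```bash
python3 - <<'E'
from plan import *
c=cam("scene"); b=np.r_[O,0]+e*-.0334
for z in (.002,.012,.082,.142): print(z,np.round(proj(c,b+[0,0,z]),1), (np.round(proj(c,b+[0,0,z]),1)-[220,200])*[3,2]+[0,360])
print(onz(c,*proj(c,b+[0,0,.0]),0))
E
```

```text
0.002 [315.4 246.5] [286.2 453. ]
0.012 [315.4 244. ] [286.2 448. ]
0.082 [315.1 226. ] [285.3 412. ]
0.142 [314.8 209.6] [284.4 379.2]
[ 0.48908147 -0.02165069  0.        ]
```

The lamp leans about 8° toward +x: it's at (265,382) in the crop, against (284,379) if upright. I'll finish that last bit by turning the tool about the foot edge.

Request:
jog_arm --pt "0 -0.004 -0.0007 -0.001 0.011 -0.066 0" --pt "0 -0.007 -0.0012 -0.0025 0.023 -0.132 0" --pt "0 -0.0105 -0.0018 -0.004 0.034 -0.198 0" --pt "0 -0.0134 -0.0023 -0.0054 0.045 -0.263 0" --pt "0 -0.0134 -0.0023 -0.0054 0.045 -0.263 0" --grip_force 6

```text
time: 7.22
position: [0.4809, -0.0219, 0.0437]
tool_rot: [-0.232, 2.707, 0.052]
ft_force: [1.3, -0.5, -1.6]
grip_width: 0.247
grip_force: 6.0
```

```bash
python3 arc2.py 116.6 14 1|head -1; python3 - <<'E'
from plan import *
t=cam("scene"); v=t["im"][190:270,260:370]
save("w6.png",cv2.resize(v,None,fx=5,fy=5,interpolation=cv2.INTER_CUBIC))
g=t["im"].min(2)[190:245,300:330]
E
```

```text
rho 0.07101992438167104 angle 128.83824817285773 tilt 24.4090416365797 [ 1.3 -0.5 -1.6] [-0.43 -0.16  0.48  2.42 -0.05  0.45  1.84]
```

View pics/w6.png

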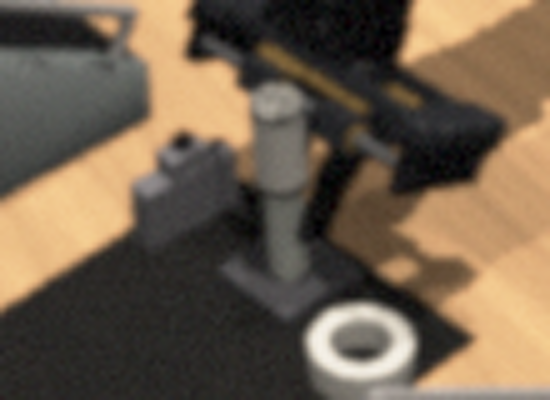

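Request:
jog_arm --pt "0 -0.001 0 -0.001 0 0 0" --pt "0 -0.002 0 -0.002 0 0 0" --pt "0 -0.004 -0.001 -0.004 0 0 0" --pt "0 -0.006 -0.001 -0.005 0 0 0" --pt "0 -0.006 -0.001 -0.005 0 0 0" --grip_force 3

```text
time: 7.68
position: [0.481, -0.0222, 0.0432]
tool_rot: [-0.233, 2.704, 0.051]
ft_force: [-0.7, 1.7, 1.6]
grip_width: 0.252
grip_force: 3.0
```

```bash
cat > lean.py <<'E'
from plan import *
t=cam("scene"); im=t["im"][200:240,302:330]; 
m=((im.min(2)>95)&(im.max(2).astype(int)-im.min(2)<40))
for i in range(0,40,3):
    x=np.nonzero(m[i])[0]; print(200+i, (302+x.min(),302+x.max(),round(302+np.median(x),1)) if len(x) else None)
print(ctrl.get_state()["ft_force"].round(1))
E
python3 lean.py
```

```text
200 None
203 None
206 (np.int64(313), np.int64(317), np.float64(315.0))
209 (np.int64(310), np.int64(320), np.float64(315.0))
212 (np.int64(310), np.int64(319), np.float64(314.5))
215 (np.int64(317), np.int64(319), np.float64(318.0))
218 (np.int64(313), np.int64(319), np.float64(316.0))
221 (np.int64(313), np.int64(319), np.float64(316.0))
224 (np.int64(313), np.int64(320), np.float64(316.5))
227 (np.int64(315), np.int64(317), np.float64(316.0))
230 None
233 None
236 None
239 (np.int64(317), np.int64(318), np.float64(317.5))
[-0.6  1.8  2.2]
```

Request:
jog_arm --pt "0.27 0 0 0 0 0 0" --pt "0.29 0 0 0 0 0 0" --pt "0.32 0 0 0 0 0 0" --pt "0.36 0 0 0 0 0 0" --pt "0.42 0 0 0 0 0 0"

```text
time: 8.15
position: [0.4802, -0.0229, 0.0426]
tool_rot: [-0.232, 2.705, 0.05]
ft_force: [-0.8, -0.1, 0.3]
grip_width: 0.369
grip_force: 0.0
```

```bash
python3 lean.py
```

```text
200 None
203 None
206 None
209 (np.int64(310), np.int64(319), np.float64(315.5))
212 (np.int64(312), np.int64(316), np.float64(313.5))
215 (np.int64(317), np.int64(320), np.float64(318.5))
218 (np.int64(304), np.int64(320), np.float64(315.5))
221 (np.int64(312), np.int64(320), np.float64(316.0))
224 (np.int64(313), np.int64(320), np.float64(316.5))
227 (np.int64(315), np.int64(317), np.float64(316.0))
230 None
233 None
236 None
239 (np.int64(317), np.int64(319), np.float64(318.0))
[-0.7  0.7 -0.4]
```

Request:
jog_arm --pt "0.7 0 0 0 0 0 0" --pt "0.7 0 0 0 0 0 0" --pt "0.7 0 0 0 0 0 0" --pt "0.7 -0.004 -0.001 0.008 0 0 0" --pt "0.7 -0.008 -0.0015 0.017 0 0 0"

```text
time: 8.62
position: [0.4761, -0.0236, 0.0514]
tool_rot: [-0.232, 2.705, 0.05]
ft_force: [-0.5, -0.3, -0.1]
grip_width: 0.673
grip_force: 0.0
```

Request:
jog_arm --pt "0.7 -0.01 -0.002 0.02 0 0 0" --pt "0.7 -0.021 -0.004 0.045 0 0 0" --pt "0.7 -0.032 -0.006 0.075 0 0 0" --pt "0.7 -0.043 -0.008 0.11 0 0 0" --pt "0.7 -0.054 -0.009 0.15 0 0 0"

```text
time: 9.03
position: [0.4582, -0.029, 0.1079]
tool_rot: [-0.232, 2.702, 0.048]
ft_force: [-0.2, -0.5, 0.5]
grip_width: 0.698
grip_force: 0.0
```

```bash
python3 lean.py
```

```text
200 None
203 None
206 (np.int64(314), np.int64(319), np.float64(316.5))
209 (np.int64(313), np.int64(321), np.float64(317.0))
212 (np.int64(314), np.int64(321), np.float64(317.5))
215 (np.int64(314), np.int64(321), np.float64(317.5))
218 (np.int64(302), np.int64(321), np.float64(315.5))
221 (np.int64(314), np.int64(321), np.float64(317.5))
224 (np.int64(314), np.int64(321), np.float64(317.5))
227 None
230 None
233 None
236 (np.int64(318), np.int64(319), np.float64(318.5))
239 (np.int64(316), np.int64(320), np.float64(318.0))
[1.1 2.8 0.5]
```

The beacon is now upright and free. Next I locate the test set from the stored pictures.

```bash
python3 - <<'E'
from h import *
import pickle
w=pickle.load(open("w1.pkl","rb")); t=pickle.load(open("c0.pkl","rb"))["top"]
def comps(c,box,m):
    u0,v0,u1,v1=box; n,l,s,ce=cv2.connectedComponentsWithStats(m[v0:v1,u0:u1].astype(np.uint8))
    return [(s[i,4],ce[i]+[u0,v0],l==i) for i in range(1,n)]
def tri(pu,qu):
    o1,d1=ray(w,*pu);o2,d2=ray(t,*qu); A=np.c_[d1,-d2]; k=np.linalg.lstsq(A,o2-o1,rcond=None)[0]
    return (o1+d1*k[0]+o2+d2*k[1])/2, np.linalg.norm(o1+d1*k[0]-o2-d2*k[1])
L={}
for n,c,b in(("w",w,(490,60,640,190)),("t",t,(195,200,250,258))):
    im=c["im"].astype(int); wh=(im.min(2)>150); br=(im[...,0]-im[...,2]>60)&(im[...,0]>110)
    W=sorted(comps(c,b,wh),key=lambda k:-k[0]); 
    lab=W[0]; ys,xs=np.nonzero(lab[2]); r=cv2.minAreaRect(np.c_[xs+b[0],ys+b[1]].astype(np.float32)); bx=cv2.boxPoints(r)
    print(n,"label",lab[0],lab[1].round(1),bx.round(1).tolist()); L[n]=(lab[1],bx)
    print(" whites",[(int(a),p.round(1).tolist()) for a,p,_ in W[1:] if a>3])
    print(" brass",[(int(a),p.round(1).tolist()) for a,p,_ in comps(c,b,br) if a>2])
p,e=tri(L["w"][0],L["t"][0]); print("label ctr",p.round(4),e)
E
```

```text
w label 2067 [567.9 159.7] [[517.9000244140625, 163.1999969482422], [612.2999877929688, 134.89999389648438], [618.5, 155.6999969482422], [524.0999755859375, 184.0]]
 whites [(298, [498.1, 155.9]), (157, [633.8, 69.3]), (106, [573.0, 88.8]), (75, [600.4, 169.0]), (63, [629.8, 160.3]), (36, [579.4, 122.0]), (33, [582.3, 104.7]), (33, [566.4, 135.6]), (33, [546.6, 141.9]), (29, [525.6, 138.8]), (26, [509.3, 127.7]), (10, [548.8, 184.1]), (9, [578.2, 174.9]), (6, [555.2, 181.8]), (5, [541.0, 185.6])]
 brass [(55, [497.3, 64.0]), (698, [625.0, 85.0]), (51, [637.0, 64.1]), (1471, [606.2, 179.7])]
t label 261 [218.3 208. ] [[200.0, 205.0], [237.0, 205.0], [237.0, 211.0], [200.0, 211.0]]
 whites []
 brass [(5, [203.2, 255.6]), (6, [212.2, 255.8]), (5, [230.4, 255.8]), (6, [239.5, 256.0])]
label ctr [0.5975 0.2853 0.1282] 0.002121628128429312
```

Request:
jog_arm --pt "0.7 0 0.01 0.06 0 0 0" --pt "0.7 0 0.02 0.13 0 0 0" --pt "0.7 0 0.03 0.2 0 0 0" --pt "0.7 0 0.06 0.27 0 0 0" --pt "0.7 0 0.1 0.34 0 0 0"

```text
time: 9.5
position: [0.4851, -0.0197, 0.1846]
tool_rot: [-0.21, 2.727, 0.044]
ft_force: [-0.3, -0.6, -0.9]
grip_width: 0.699
grip_force: 0.0
```

```bash
python3 lean.py; python3 - <<'E'
from h import *
import pickle
w=pickle.load(open("w1.pkl","rb")); t=pickle.load(open("c0.pkl","rb"))["top"]
print(ctrl.get_state()["joint_positions"].round(2))
# label edge direction by wrist at z .128
a=onz(w,517.9,163.2,.125);b=onz(w,612.3,134.9,.125);a2=onz(w,524.1,184,.135);b2=onz(w,618.5,155.7,.135)
print("wrist label yaw",np.arctan2(*(b-a)[[0,1]]*[-1,1]),np.arctan2(*(b2-a2)[[0,1]]*[-1,1]))
for z in(.055,.06): print("brass mid",onz(t,221.3,255.8,z))
print("label top",onz(t,218.3,208,.128))
# ticks in wrist cast on the face plane (approx origin .533,.285)
n=np.array([-.5,0,.866]);p0=np.array([.533,.285,.091])
for q in [(579.4,122),(582.3,104.7),(566.4,135.6),(546.6,141.9),(525.6,138.8),(509.3,127.7),(573,88.8)]:
    o,d=ray(w,*q); h=.044 if q[0]==573 else 0
    x=o+d*((p0+n*h-o)@n/(d@n))-p0; print(q,"upslope",(x@[.866,0,.5]).round(4),"left",x[1].round(4))
E
```

```text
200 None
203 None
206 None
209 (np.int64(313), np.int64(321), np.float64(317.0))
212 (np.int64(317), np.int64(320), np.float64(318.5))
215 (np.int64(313), np.int64(321), np.float64(317.0))
218 (np.int64(313), np.int64(321), np.float64(317.0))
221 (np.int64(314), np.int64(321), np.float64(317.5))
224 (np.int64(314), np.int64(320), np.float64(317.0))
227 None
230 None
233 (np.int64(317), np.int64(317), np.float64(317.0))
236 (np.int64(317), np.int64(318), np.float64(317.5))
239 (np.int64(316), np.int64(319), np.float64(317.5))
[ 1.5 -2.3  2.7]
[ 0.13 -0.3  -0.08  2.21 -0.15  0.83  1.87]
wrist label yaw 0.0023999790849828125 0.007918200970405397
brass mid [0.47570201 0.28494464 0.055     ]
brass mid [0.47550326 0.28416486 0.06      ]
label top [0.59859343 0.28507985 0.128     ]
(579.4, 122) upslope 0.0345 left 0.0301
(582.3, 104.7) upslope 0.0153 left 0.0416
(566.4, 135.6) upslope 0.0457 left 0.0108
(546.6, 141.9) upslope 0.0461 left -0.0116
(525.6, 138.8) upslope 0.0351 left -0.0311
(509.3, 127.7) upslope 0.016 left -0.0425
(573, 88.8) upslope 0.0146 left 0.007
```

```bash
cat > sel.py <<'E'
from h import *
S=np.array([.537,.2845,.091]); yw=.005
n=R.from_euler("z",yw).apply([-.5,0,.866]); n/=np.linalg.norm(n)
yl=np.array([-np.sin(yw),np.cos(yw),0]); up=np.cross(yl,n)
def spose(ang,h):  # tool y at ang deg anticlockwise of upslope, TCP h off face
    a=np.radians(ang); y=np.cos(a)*up+np.sin(a)*yl; z=-n
    return S+n*h, R.from_matrix(np.c_[np.cross(y,z),y,z])
def delta(p,q):
    s=ctrl.get_state(); c=R.from_rotvec(s["tool_rot"]); T=c.as_matrix()
    print("shift",((p-s["position"])/.5).round(4).tolist(),"turn",((q*c.inv()).as_rotvec(degrees=True)/30).round(3).tolist(),
     "y ang",np.degrees(np.arctan2(T[:,1]@yl,T[:,1]@up)).round(1),"h",((s["position"]-S)@n).round(4),"q",s["joint_positions"].round(2))
E
python3 - <<'E'
from sel import *
print(up)
delta(*spose(90,.15))
delta(*spose(135,.15))
import pickle
w=pickle.load(open("w1.pkl","rb")); im=w["im"]; m=(im.min(2)[78:100,555:592]>150)
ys,xs=np.nonzero(m); p=np.c_[xs+555,ys+78.]; c=p.mean(0); d=np.linalg.svd(p-c,full_matrices=False)[2][0]
X=[]
for k in (-12,12):
    o,dd=ray(w,*(c+d*k)); x=o+dd*((S+n*.044-o)@n/(dd@n))-S; X.append([x@up,x@yl])
X=np.array(X); print(len(p),X,np.degrees(np.arctan2(*(X[1]-X[0])[::-1])))
E
```

```text
[0.86600823 0.00433008 0.500011  ]
shift [-0.0513, 0.5967, 0.0673] turn [0.009, -0.213, -0.302] y ang 97.7 h 0.1088 q [ 0.13 -0.3  -0.08  2.21 -0.15  0.83  1.87]
shift [-0.0513, 0.5967, 0.0673] turn [-0.66, -0.259, 1.041] y ang 97.7 h 0.1088 q [ 0.13 -0.3  -0.08  2.21 -0.15  0.83  1.87]
106 [[0.00209288 0.00077173]
 [0.01808063 0.01719539]] 45.77054255918391
```

The pointer stands 45.8° anticlockwise, so the selector is at the click at 0.524 and the target is 2.094 (pointer at −45°).

Request:
jog_arm --pt "0.6 0 0.03 0.06 0 0 0" --pt "0.6 0 0.06 0.12 0 0 0" --pt "0.6 0 0.1 0.16 0 0 0" --pt "0.6 0 0.16 0.2 0 0 0" --pt "0.6 0 0.22 0.22 0 0 0"

```text
time: 9.97
position: [0.5022, 0.0995, 0.2896]
tool_rot: [-0.228, 2.738, 0.063]
ft_force: [1.4, 1.0, 0.6]
grip_width: 0.6
grip_force: 0.0
```

```bash
python3 - <<'E'
from sel import *
delta(*spose(135,.17))
E
```

```text
shift [-0.1003, 0.3692, -0.1027] turn [-0.659, -0.296, 1.036] y ang 97.8 h 0.1899 q [-0.2  -0.3  -0.06  2.    0.01  1.05  1.48]
```

Request:
jog_arm --pt "0.6 -0.016 0.07 0 -0.1 -0.044 0.155" --pt "0.6 -0.032 0.14 0 -0.2 -0.089 0.31" --pt "0.6 -0.048 0.21 0 -0.3 -0.133 0.466" --pt "0.6 -0.064 0.28 0 -0.4 -0.178 0.622" --pt "0.6 -0.08 0.35 0 -0.494 -0.222 0.777"

```text
time: 10.38
position: [0.4598, 0.2777, 0.2887]
tool_rot: [-0.843, 2.532, -0.191]
ft_force: [0.8, 1.1, -0.3]
grip_width: 0.602
grip_force: 0.0
```

```bash
python3 - <<'E'
from sel import *
delta(*spose(135,.14))
E
```

```text
shift [0.0143, 0.0128, -0.1529] turn [-0.157, -0.072, 0.241] y ang 126.4 h 0.2098 q [-0.37 -0.24 -0.38  1.97  0.27  1.04  1.36]
```

Request:
jog_arm --pt "0.6 0.003 0.003 -0.035 -0.04 -0.018 0.06" --pt "0.6 0.006 0.006 -0.07 -0.08 -0.036 0.12" --pt "0.6 0.01 0.01 -0.11 -0.12 -0.054 0.18" --pt "0.6 0.014 0.013 -0.15 -0.157 -0.072 0.241" --pt "0.6 0.014 0.013 -0.153 -0.157 -0.072 0.241"

```text
time: 10.8
position: [0.4655, 0.2809, 0.2069]
tool_rot: [-1.018, 2.45, -0.271]
ft_force: [-0.0, -0.8, -0.1]
grip_width: 0.602
grip_force: 0.0
```

```bash
python3 - <<'E'
from sel import *
delta(*spose(135,.017))
c=cam("wrist"); im=c["im"].copy()
def mk(p,col): u=proj(c,p); cv2.circle(im,(int(round(u[0])),int(round(u[1]))),3,col,-1); return np.round(u)
mk(S+n*.044,(255,0,0))
for h,r in((.044,.026),(.044,-.027)): mk(S+n*h+r*(up+yl)/2**.5,(0,255,0))
for a in (75,45,15,-15,-45,-75):
    b=np.radians(a); mk(S+.0435*(np.cos(b)*up+np.sin(b)*yl),(255,0,255))
mk(S+n*.035+.081*yl,(0,255,255)); mk(S+n*.035-.081*yl,(0,255,255))
save("w7.png",im)
E
```

```text
shift [0.126, 0.007, -0.2024] turn [0.006, -0.015, 0.007] y ang 134.9 h 0.1362 q [-0.37 -0.17 -0.43  2.09  0.39  0.87  1.35]
```

View pics/w7.png

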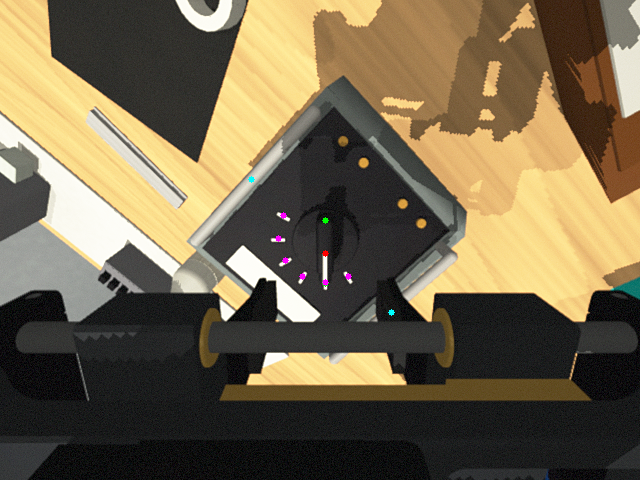

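All the projected marks fall on the ticks, and the bar (325,222)–(325,285) lies straight between the fingers. The pointer is on the second tick. I'm descending along the axis.

Request:
jog_arm --pt "0.6 0.025 0.002 -0.04 0.001 -0.004 0.002" --pt "0.6 0.05 0.003 -0.08 0.002 -0.008 0.003" --pt "0.6 0.075 0.005 -0.12 0.004 -0.012 0.005" --pt "0.6 0.095 0.006 -0.153 0.005 -0.015 0.006" --pt "0.6 0.106 0.007 -0.17 0.006 -0.015 0.007"

```text
time: 11.27
position: [0.5221, 0.2845, 0.126]
tool_rot: [-1.009, 2.438, -0.268]
ft_force: [-0.9, -0.6, -0.5]
grip_width: 0.603
grip_force: 0.0
```

```bash
python3 - <<'E'
from sel import *
delta(*spose(135,.017))
E
```

```text
shift [0.0129, -0.0001, -0.0405] turn [-0.008, 0.01, 0.009] y ang 134.7 h 0.0378 q [-0.34  0.02 -0.43  2.11  0.59  0.69  1.2 ]
```

Request:
jog_arm --pt "0.6 0.006 0 -0.015 0 0 0" --pt "0.5 0.011 0 -0.03 0 0 0" --pt "0.4 0.012 0 -0.035 0 0 0" --pt "0.35 0.012 0 -0.035 0 0 0" --pt "0.3 0.012 0 -0.035 0 0 0"

```text
time: 11.68
position: [0.5273, 0.2853, 0.1098]
tool_rot: [-1.01, 2.436, -0.268]
ft_force: [-0.1, 0.7, 0.3]
grip_width: 0.379
grip_force: 0.0
```

```bash
python3 - <<'E'
from sel import *
delta(*spose(135,.017))
E
```

```text
shift [0.0023, -0.0016, -0.0082] turn [-0.008, 0.012, 0.006] y ang 134.7 h 0.0211 q [-0.34  0.06 -0.43  2.12  0.63  0.67  1.16]
```

Request:
jog_arm --pt "0.3 0.002 -0.001 -0.006 -0.008 0.012 0.006" --pt "0.2 0.002 -0.001 -0.006 -0.008 0.012 0.006" --pt "0.1 0.002 -0.001 -0.006 -0.008 0.012 0.006" --pt "0 0.002 -0.001 -0.006 -0.008 0.012 0.006" --pt "0 0.002 -0.001 -0.006 -0.008 0.012 0.006" --grip_force 40

```text
time: 12.1
position: [0.5286, 0.2841, 0.1065]
tool_rot: [-1.017, 2.441, -0.27]
ft_force: [-0.9, 0.4, 2.2]
grip_width: 0.158
grip_force: 40.0
```

Request:
jog_arm --pt "0 0 0 0 0 0 0" --pt "0 0 0 0 0 0 0" --pt "0 0 0 0 0 0 0" --pt "0 0 0 0 0 0 0" --pt "0 0 0 0 0 0 0"

```text
time: 12.52
position: [0.5286, 0.2842, 0.1065]
tool_rot: [-1.018, 2.441, -0.27]
ft_force: [-1.0, -2.2, 4.6]
grip_width: 0.157
grip_force: 40.0
```

```bash
python3 - <<'E'
from sel import *
s=ctrl.get_state()
for a in (105,75,45): delta(*spose(a,((s["position"]-S)@n)))
print(s["grip_width"],s["grip_force"],s["ft_force"],s["torque"],(n*1).round(3))
E
```

```text
shift [-0.0008, 0.0006, -0.0005] turn [0.501, 0.002, -0.865] y ang 135.0 h 0.0176 q [-0.33  0.07 -0.42  2.11  0.63  0.67  1.17]
shift [-0.0008, 0.0006, -0.0005] turn [1.0, 0.004, -1.731] y ang 135.0 h 0.0176 q [-0.33  0.07 -0.42  2.11  0.63  0.67  1.17]
shift [-0.0008, 0.0006, -0.0005] turn [1.5, 0.006, -2.597] y ang 135.0 h 0.0176 q [-0.33  0.07 -0.42  2.11  0.63  0.67  1.17]
0.15723170623067542 40.00075972639024 [-1.03886807 -2.23403651  4.61337902] [-0.35293873  0.33853898 -0.23632247] [-0.5   -0.003  0.866]
```

Request:
jog_arm --pt "0 0 0 0 0.1 0 -0.173" --pt "0 0 0 0 0.2 0.001 -0.346" --pt "0 0 0 0 0.3 0.001 -0.52" --pt "0 0 0 0 0.4 0.002 -0.693" --pt "0 0 0 0 0.5 0.002 -0.866"

```text
time: 12.93
position: [0.5283, 0.2846, 0.1063]
tool_rot: [-0.343, 2.599, -0.088]
ft_force: [-0.3, -0.8, 3.4]
grip_width: 0.16
grip_force: 40.0
```

```bash
python3 - <<'E'
from sel import *
delta(*spose(45,.0176)); s=ctrl.get_state(); print(s["grip_width"],s["ft_force"],s["torque"]@n)
E
```

```text
shift [-0.0001, -0.0003, -0.0001] turn [0.994, 0.005, -1.725] y ang 104.7 h 0.0176 q [-0.35  0.07 -0.4   2.11  0.63  0.67  0.64]
0.16012101021308822 [-0.33229711 -0.84190209  3.35740985] 0.2011405782683735
```

Following well, at 104.7°. Two more clicks.

Request:
jog_arm --pt "0 0 0 0 0.1 0 -0.173" --pt "0 0 0 0 0.2 0.001 -0.346" --pt "0 0 0 0 0.3 0.001 -0.52" --pt "0 0 0 0 0.4 0.002 -0.693" --pt "0 0 0 0 0.5 0.002 -0.866"

```text
time: 13.35
position: [0.5281, 0.2853, 0.1062]
tool_rot: [0.341, 2.599, 0.097]
ft_force: [0.9, -0.2, 2.1]
grip_width: 0.156
grip_force: 40.0
```

Request:
jog_arm --pt "0 0 0 0 0.1 0 -0.173" --pt "0 0 0 0 0.2 0.001 -0.346" --pt "0 0 0 0 0.3 0.001 -0.52" --pt "0 0 0 0 0.4 0.002 -0.693" --pt "0 0 0 0 0.49 0.002 -0.856"

```text
time: 13.77
position: [0.5284, 0.286, 0.1064]
tool_rot: [1.002, 2.448, 0.274]
ft_force: [2.2, 1.7, 0.1]
grip_width: 0.159
grip_force: 40.0
```

```bash
python3 - <<'E'
from sel import *
delta(*spose(45,.0176)); s=ctrl.get_state(); print(s["grip_width"],s["ft_force"],s["torque"]@n)
E
```

```text
shift [-0.0005, -0.003, -0.0003] turn [-0.0, 0.001, -0.006] y ang 45.2 h 0.0176 q [-0.39  0.06 -0.36  2.11  0.63  0.66 -0.4 ]
0.15856789159764784 [2.18264363 1.72104392 0.05538948] 0.18680601684460282
```

The tool is at 45.2°. I'll let go and withdraw along the axis.

Request:
jog_arm --pt "0.55 0 0 0 0 0 0" --pt "0.55 0 0 0 0 0 0" --pt "0.55 0 0 0 0 0 0" --pt "0.55 0 0 0 0 0 0" --pt "0.55 0 0 0 0 0 0"

```text
time: 14.18
position: [0.528, 0.2842, 0.1057]
tool_rot: [0.997, 2.45, 0.268]
ft_force: [0.4, 0.6, -0.3]
grip_width: 0.449
grip_force: 0.0
```

Request:
jog_arm --pt "0.55 -0.01 0 0.017 0 0 0" --pt "0.55 -0.03 0 0.052 0 0 0" --pt "0.55 -0.055 0 0.095 0 0 0" --pt "0.55 -0.085 0 0.147 0 0 0" --pt "0.55 -0.115 0 0.2 0 0 0"

```text
time: 14.6
position: [0.4694, 0.2841, 0.207]
tool_rot: [0.997, 2.451, 0.268]
ft_force: [0.3, -0.9, 0.1]
grip_width: 0.549
grip_force: 0.0
```

Request:
jog_arm --pt "0.55 0 0 0.02 0 0 0" --pt "0.55 0 0 0.04 0 0 0" --pt "0.55 0 0 0.06 0 0 0" --pt "0.55 0 0 0.06 0 0 0" --pt "0.55 0 0 0.06 0 0 0"

```text
time: 15.02
position: [0.4711, 0.2839, 0.2356]
tool_rot: [0.999, 2.449, 0.268]
ft_force: [0.4, 0.7, -0.1]
grip_width: 0.552
grip_force: 0.0
```

```bash
python3 lean.py; python3 - <<'E'
from sel import *
c=cam("wrist"); save("w8.png",c["im"])
u,v=map(int,proj(c,S+n*.044)); print(u,v)
g=c["im"].min(2); m=np.zeros_like(g); 
q=np.array([proj(c,S+n*.044+r*(np.cos(b)*up+np.sin(b)*yl)) for r in (.034,) for b in np.linspace(0,6.3,40)],np.int32)
cv2.fillPoly(m,[q],1); ys,xs=np.nonzero(m&(g>150)); print(len(xs))
X=[]
for a,b in zip(xs,ys):
    o,d=ray(c,a,b); x=o+d*((S+n*.044-o)@n/(d@n))-S; X.append([x@up,x@yl])
X=np.array(X); k=np.hypot(*X.T)<.028; X=X[k]; print(len(X),X.mean(0),X.min(0),X.max(0)); d=np.linalg.svd(X-X.mean(0))[2][0]; print("dir",np.degrees(np.arctan2(d[1],d[0])))
print("centroid ang",np.degrees(np.arctan2(X.mean(0)[1],X.mean(0)[0])))
E
```

```text
200 None
203 None
206 None
209 (np.int64(313), np.int64(321), np.float64(317.0))
212 (np.int64(314), np.int64(321), np.float64(318.0))
215 (np.int64(314), np.int64(321), np.float64(317.5))
218 (np.int64(302), np.int64(321), np.float64(315.5))
221 (np.int64(302), np.int64(321), np.float64(316.0))
224 (np.int64(313), np.int64(322), np.float64(317.5))
227 None
230 None
233 None
236 (np.int64(318), np.int64(318), np.float64(318.0))
239 (np.int64(317), np.int64(321), np.float64(319.0))
[-0.8 -0.8 -0.2]
315 225
221
149 [ 0.01048031 -0.01068919] [ 0.00026444 -0.02726488] [0.02788317 0.00072952]
dir -59.82442632280151
centroid ang -45.56532768517374
```

The pointer is at −45.6°, i.e. 2.094, three clicks on. The beacon is standing, so I'm handing in.

```bash
python3 -c "
from bench import ctrl
print(ctrl.close_job())"
```

```text
the job is handed in; nothing more can be done
None
```

The beacon stands upright on its foot and is let go, the selector rests three clicks clockwise of its start (0.524 → 2.094 rad), and I handed the job in at about 15 s; the foot slid roughly 8 mm on the mat while tipping, and no verdict was shown.

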